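Stack a clutch disc and a separator plate on a splined hub

TASK

Put together the slip clutch of the stirrer on its assembly stand: slide the black friction disc onto the splined hub first, with its tab towards the blue post, then the steel separator plate on top of it with its tab the opposite way, towards the white post. The hub can stand turned by nearly 40 degrees either way, so lay each part lightly on the splines and turn it until it drops in; never force it, and leave both fully home, flat and let go. Leave the petri dish, the amber bottle and the timer alone.

Things in the scene. Friction and masses are not known exactly. Their poses are not given: they have to be found in the camera images.
- stand: assembly stand fixed to the worktop: grey base plate 120 x 180 x 12 mm, with a blue post (9 mm thick, its top 36 mm over the worktop) 79 mm from the centre on the +y side and a white one alike on the -y side. Origin: centre of the underside, on the hub's axis; z up. The hub stands in its middle
- stand_seat (a point): centre of the stand's round seat (56 mm in diameter), on the hub's axis, 30 mm over the worktop; axes as the stand's. The friction disc's underside rests here when home. The hub is turned about its axis by an unknown angle, up to 0.65 rad either way from having its splines along the stand's x and y; it resists turning with about 0.3 N m
- stand_spline_ends (a point): point on the hub's axis at the height of the upper ends of its four splines, 32 mm over the seat (fixed to the stand, does not show the hub's angle). Splines: 8 mm wide, out to 23 mm from the axis, 90 degrees apart. A part lying on their ends drops over them when its notches line up: 1.3 mm play each side, about 3 degrees either way when centred
- stand_hub_tip (a point): tip of the hub as it stands unloaded, 46 mm over the seat. The hub's round core, 30.6 mm in diameter, goes on 4 mm above the splines and tapers to 18 mm at the tip. The hub is sprung: pushed down it sinks up to 12 mm, about 3 N at first, 6.5 N at the bottom where it stops hard, and springs back up when let go or when a part drops over the splines
- friction_disc_mid (a point): black friction disc with a cork-coloured ring on its faces: a 12 mm thick disc of 72 mm diameter, 130 g, with two flats 62 mm apart (normals +-y: grip across these, closing along y) and one tab along +x. Point: its centre, half-way up; z up. It starts flat on the worktop, tab roughly towards the robot
- friction_disc: the friction disc. Origin: centre of its underside. In its middle a round through bore, 32 mm in diameter, with four notches 10.6 mm wide along +x, +y, -x and -y that reach to 25 mm from the centre
- friction_disc_tab (a point): end of the friction disc's tab, 59 mm from its centre, half-way up; axes as its part's. The tab is 16 mm wide, as thick as the disc, and ends 60 mm from the centre
- separator_plate_mid (a point): bright steel separator plate: a 12 mm thick disc of 72 mm diameter, 130 g, with two flats 62 mm apart (normals +-y: grip across these, closing along y) and one tab along +x. Point: its centre, half-way up; z up. It starts flat on the worktop, tab roughly towards the robot
- separator_plate: the separator plate. Origin: centre of its underside. In its middle a round through bore, 32 mm in diameter, with four notches 10.6 mm wide along +x, +y, -x and -y that reach to 25 mm from the centre
- separator_plate_tab (a point): end of the separator plate's tab, 59 mm from its centre, half-way up; axes as its part's. The tab is 16 mm wide, as thick as the disc, and ends 60 mm from the centre
- petri_dish: closed petri dish, 56 mm across, 14 mm high, standing loose behind the stand; origin at the centre of its underside
- amber_bottle: brown bottle with an orange cap, 47 mm across, 96 mm high, standing loose behind and left of the stand; origin at the centre of its underside
- timer: white timer 60 x 62 x 16 mm lying loose behind and right of the stand; origin at the centre of its underside

How it is judged:
By the outcome, as a careful person would: the job done as asked, in the order asked, and still so for the second after the job is handed in, with the robot touching nothing.
It also fails if it takes over 72 s, if anything falls off the work surface, if the arm or the gripper's body presses on something with over 40 N, if the wrist force passes 120 N, or if a joint passes its speed limit or range.

ROBOT

A 6-joint arm with a two-finger parallel gripper is mounted at the origin on a cart in front of the work surface, level with it; the furniture and walls round the work are solid. World frame = base frame: x ahead of the robot, y to its left, z up, the work surface at z = 0. Lengths are in mm, angles in degrees, forces in N, time in s.
With the tool pointing down it reaches from about 300 to 850 mm from the base axis. Payload 4.2 kg.
Tool frame: the origin (TCP) lies at the very end of the fingers, on their centre line; the grasp point (between the pads) lies 19 mm behind it (env.grasp_offset is the distance from the TCP to the grasp point, in mm); z points along the fingers, y is the line along which they close (so a half turn about z gives the same grasp; the last joint's range is limited). The gripper opens to 91 mm and grips with 3 to 60 N. Pads are 32 mm wide; open, the fingers measure 118 mm over their backs; the gripper's body (76 mm by 178 mm) begins 60 mm behind the grasp point.
Start: joints at [76.031, 18.312, 89.639, -0, 72.044, -1.146], TCP at [127.614, 560.676, 213.976] pointing down, gripper open.
Joint ranges: [-177.97, 177.97], [-48.28, 115.42], [12.27, 149.76], [-77.06, 257.06], [2.81, 150.46], [-146.56, 146.56]. Speed limits (degrees/s): [147.25, 147.25, 180, 180, 180, 180].

INTERFACE

Orientations are given as [roll, pitch, yaw] about the fixed x, y, z axes, in that order (R = Rz(yaw) Ry(pitch) Rx(roll)).
In Python, from workcell import env gives the robot as it stands. The module is installed in compiled form; this text tells all that it offers.
- The arm moves only by the tool send_rows, never from a script. Its argument "motion" is a list of rows, each an object of numbers: "tx", "ty", "tz": the shift along the tool's x, y, z in units of 500 mm (1.0 is 500 mm); "rx", "ry", "rz": the turn, a rotation vector about the tool's x, y, z in units of 30 degrees (1.0 is 30 degrees); "gripper": the closure, from -1 (fully open) to 1 (shut). In form: [{"tx": .., "ty": .., "tz": .., "rx": .., "ry": .., "rz": .., "gripper": ..}, ...]. A call has 1 to 12 rows; each row shifts and turns the commanded pose from where the row before left it, along the tool's axes as they then stand; what a row does not reach is not made up. A row lasts 1/8 s, in which the tool goes at most 62.5 mm and 10.7 degrees, less where a joint would pass 70% of its speed; a pose out of reach is approached as far as the arm can. A call with a number of a shift or a turn outside -1 to 1 is refused whole. A call with a gripper value outside its range is refused whole. The fingers move at their own pace and stop on an object; "grip_force" is the grip in N (left out, the last holds). Time passes only in rows, so rows that do not move let the fingers close. It gives the time, the measured TCP pose, the force, the opening and the grip force at its end, in the units of the state.
- env.state(): the state, without advancing time (a new reading comes with each control period).
- env.grab_frame(name): name is "side" or "top"; returns a dict with "frame" (480x640x3 uint8, red, green, blue), "vertical_fov" (degrees; the focal length in pixels is half the picture's height over the tangent of half this angle, whatever the lens; pixels are square), "cx", "cy" (the principal point, pixels), "k1" (the pictures are not rectified: a ray, as slopes to the right and down, at radius r is drawn at 1 + k1 r^2 times it, then the intrinsics apply), "rvec" (rotation vector, rad) and "tvec" (3), from world to camera coordinates, as OpenCV has them. Camera axes: x right, y down, z forward; pixel columns grow to the right and rows downward; lengths in mm; the calibration is good to about 2 mm. A picture is of the moment at which its call begins. There is no depth.
- env.job_done(): hands the job in; it is judged then, once.
The state is a dict: "time_s": time; "qpos": joint angles; "qvel": joint speeds; "effort": joint torques, N m; "ee_pos": TCP position; "ee_rot": TCP orientation; "force": force on the tool from outside, world axes, zero at the start; "torque": the same for the moment, N m; "gripper_width": finger opening in mm; "gripper_force": force on a finger pad.
Only numpy, scipy, OpenCV 4.12 (cv2) and the standard library are available. Lean on these libraries where they do the work, as an engineer would, in place of code of your own. Each camera call takes 0.05 s, during which the arm holds its last target. There are 200 camera calls.

## Working session

There is one attempt and no reset: what is moved stays moved. The work goes in short steps, Python scripts to look and compute and a tool call to move; the robot and the scene stay as the last step left them, time stands still between calls to the robot, and variables do not carry over. Pictures are saved under pics/ and viewed, at most 10 in all, crops included, and the job is handed in when it is done.

Besides the shell and the picture viewer there is one more tool, called after "Emit:" as name(argument=value, ...) on one line, values as JSON. send_rows: Moves the arm, as the interface text tells. Shifts and turns lie within -1 to 1; 1 stands for 500 mm of shift or 30 degrees of turn. Its arguments: {"type":"object","properties":{"motion":{"type":"array"},"grip_force":{"type":"number"}},"required":["motion"]}

```bash
mkdir -p pics; cat > h.py <<'E'
import numpy as np, cv2
from workcell import env
from scipy.spatial.transform import Rotation as Ro
def grab(n):
    d=env.grab_frame(n); im=d["frame"]; d["f"]=im.shape[0]/2/np.tan(np.radians(d["vertical_fov"])/2)
    d["R"]=cv2.Rodrigues(np.array(d["rvec"],float))[0]; d["t"]=np.array(d["tvec"],float).ravel()
    return d
def ray(d,px):
    px=np.atleast_2d(np.array(px,float)); K=np.array([[d["f"],0,d["cx"]],[0,d["f"],d["cy"]],[0,0,1]])
    u=cv2.undistortPoints(px.reshape(-1,1,2),K,np.array([d["k1"],0,0,0,0.])).reshape(-1,2)
    v=np.c_[u,np.ones(len(u))]@d["R"]
    return -d["R"].T@d["t"], v/np.linalg.norm(v,axis=1)[:,None]
def plane(d,px,z):
    o,v=ray(d,px); return o+v*((z-o[2])/v[:,2])[:,None]
def tri(d1,p1,d2,p2):
    o1,v1=ray(d1,p1);o2,v2=ray(d2,p2);v1=v1[0];v2=v2[0]
    s=np.linalg.lstsq(np.c_[v1,-v2],o2-o1,rcond=None)[0]
    a=o1+v1*s[0];b=o2+v2*s[1]; return (a+b)/2,np.linalg.norm(a-b)
def proj(d,P):
    K=np.array([[d["f"],0,d["cx"]],[0,d["f"],d["cy"]],[0,0,1]])
    return cv2.projectPoints(np.atleast_2d(np.array(P,float)),np.array(d["rvec"],float),d["t"],K,np.array([d["k1"],0,0,0,0.]))[0].reshape(-1,2)
def save(d,n,crop=None,s=1):
    im=d["frame"]
    if crop: x0,y0,x1,y1=crop; im=im[y0:y1,x0:x1]
    cv2.imwrite("pics/"+n,cv2.resize(im[...,::-1],None,fx=s,fy=s,interpolation=cv2.INTER_CUBIC))
E
python3 - <<'E'
from h import *
for n in("side","top"):
    d=grab(n); save(d,n+"0.png"); print(n,d["f"],d["cx"],d["cy"],d["k1"],-d["R"].T@d["t"],d["R"][2])
print(env.state())
E
```

```text
side 453.73078962906834 311.5950878801291 242.66895401648176 -0.0016522787533141167 [ 420.52349066 -694.08317774  727.86607063] [ 0.1739691   0.73460122 -0.6558169 ]
top 458.58637820585466 320.83926066463243 238.75707323583444 0.03491590356564729 [ 484.46313445    8.80209744 1115.82740798] [ 0.09389025  0.01052211 -0.99552695]
{'time_s': 0.1, 'qpos': array([ 7.60313729e+01,  1.83478078e+01,  8.96978052e+01, -8.74175620e-04,
        7.20410336e+01, -1.14681833e+00]), 'qvel': array([ 0.0655517 , -0.11072161, -0.18596852,  0.0131079 ,  0.03202006,
        0.01224901]), 'effort': array([ 1.24784274e-03, -4.13330913e+01, -2.32507056e+01,  7.28455628e-02,
        4.21394210e-02, -7.73567399e-05]), 'ee_pos': array([127.51485843, 560.25024737, 213.21694901]), 'ee_rot': array([-1.79913354e+02, -9.03171907e-04,  1.67178461e+02]), 'force': array([-0.47052539,  0.52568392, -0.13142643]), 'torque': array([-0.02907592,  0.02367542, -0.03602156]), 'gripper_force': 0.0, 'gripper_width': 91.11802363519033}
```

View pics/top0.png

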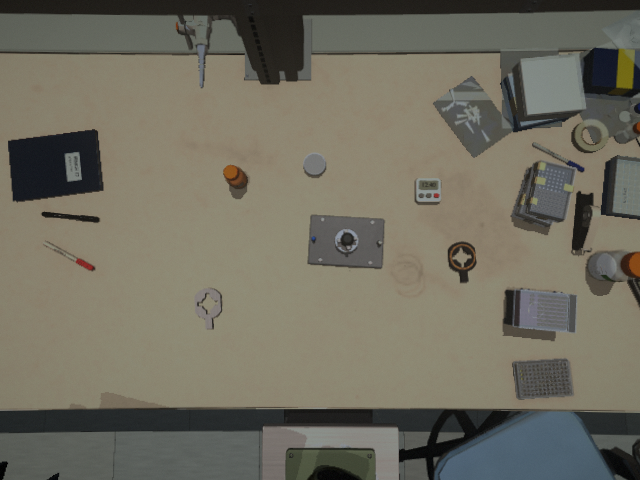

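View pics/side0.png

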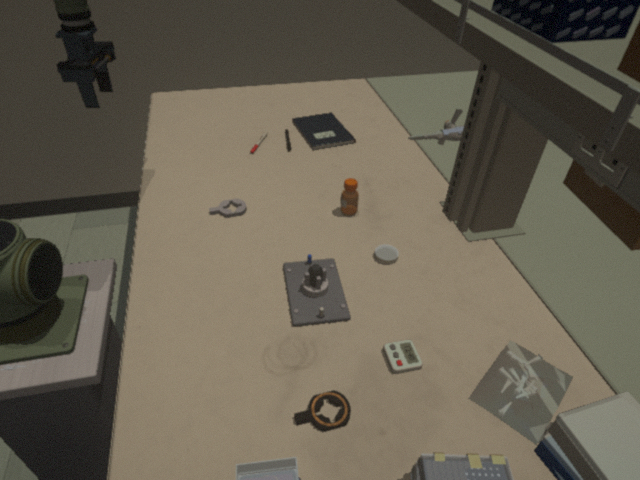

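Top view: friction disc (462,258), separator plate (208,303), stand hub (346,241), blue post (313,240) and white post (380,243). Side view: disc (329,410), plate (232,208), hub (316,280), posts (309,259) and (321,313). I'll zoom in on these with one composite.

```bash
python3 - <<'E'
from h import *
t=grab("top");s=grab("side")
def c(d,x,y,w=33,h=35): return cv2.resize(d["frame"][y-h:y+h,x-w:x+w,::-1],(264,296),interpolation=cv2.INTER_CUBIC)
a=np.hstack([c(t,462,262),c(t,208,308),c(t,346,241,45,50)]);b=np.hstack([c(s,322,410),c(s,228,208),c(s,316,290,45,50)])
cv2.imwrite("pics/comp.png",np.vstack([a,b]))
np.savez("fr.npz",t=t["frame"],s=s["frame"])
E
```

```text
(no output)
```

View pics/comp.png

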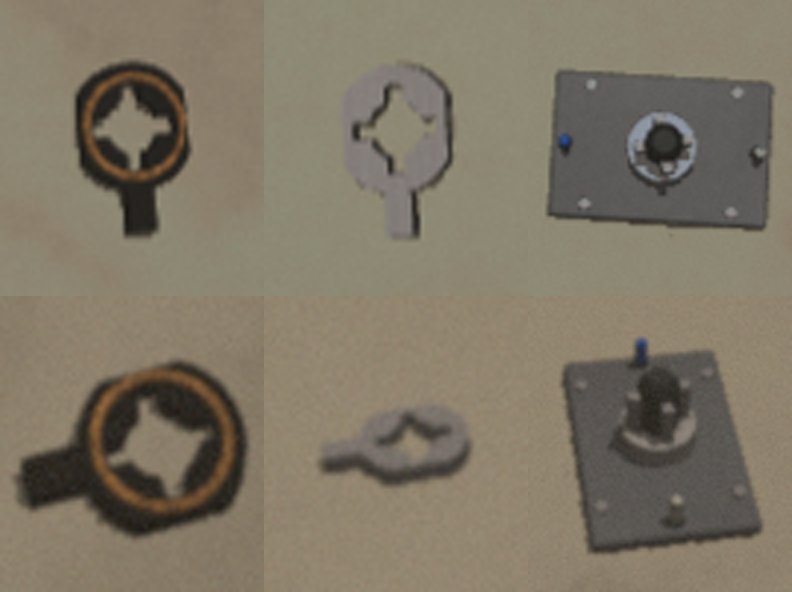

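The composite shows the disc's cork ring (top crop centre 135,127), the plate's notched hole (397,130), and the white seat ring (663,148). Next I measure by masks.

```bash
cat > m.py <<'E'
from h import *
def win(m,x0,y0,x1,y1):
    o=np.zeros_like(m); o[y0:y1,x0:x1]=m[y0:y1,x0:x1]; return o
def big(m):
    n,l,st,c=cv2.connectedComponentsWithStats(m.astype(np.uint8)); i=1+np.argmax(st[1:,4]); return l==i,c[i],st[i]
def masks(d,box):
    hsv=cv2.cvtColor(d["frame"],cv2.COLOR_RGB2HSV).astype(int); return hsv
def ell(m):
    c=max(cv2.findContours(m.astype(np.uint8),cv2.RETR_EXTERNAL,cv2.CHAIN_APPROX_NONE)[0],key=len); return cv2.fitEllipse(c)
E
python3 - <<'E'
from m import *
D={n:grab(n) for n in("top","side")}
B={"top":dict(disc=(440,235,485,290),plate=(185,280,232,335),stand=(300,205,395,275)),
   "side":dict(disc=(285,380,360,440),plate=(200,190,255,225),stand=(275,245,360,330))}
r={}
for n,d in D.items():
    hsv=cv2.cvtColor(d["frame"],cv2.COLOR_RGB2HSV).astype(int);H,S,V=hsv[...,0],hsv[...,1],hsv[...,2]
    b=B[n]
    for k in b:
        x0,y0,x1,y1=b[k]; p=d["frame"][y0:y1,x0:x1].reshape(-1,3); 
        print(n,k,"bg",np.median(d["frame"][y0:y0+4,x0:x1].reshape(-1,3),0))
    ring=win((S>120)&(V>75)&(H<22),*b["disc"]); m,c,st=big(ring); r[n,"ring"]=ell(m)[0]
    dm,c,st=big(win((V<75)|ring.astype(bool),*b["disc"])); r[n,"disc"]=c;
    pm,c2,st2=big(win((S<(45 if n=="top" else 45)),*b["plate"])); r[n,"plate"]=c2
    cn,hi=cv2.findContours(pm.astype(np.uint8),cv2.RETR_CCOMP,cv2.CHAIN_APPROX_NONE)
    hole=max([c for c,h in zip(cn,hi[0]) if h[3]>=0],key=cv2.contourArea); M=cv2.moments(hole); r[n,"phole"]=(M["m10"]/M["m00"],M["m01"]/M["m00"])
    bl=win((H>100)&(H<130)&(S>110),*b["stand"]);m,c,s3=big(bl); r[n,"blue"]=c; print("blue",s3)
    print(n,"dm",st,"pm",st2)
    np.savez(n+"_m.npz",dm=dm,pm=pm)
for k in("ring","disc","plate","phole","blue"):
    print(k,r["top",k],r["side",k],*tri(D["top"],r["top",k],D["side"],r["side",k]))
d=D["top"]
print("ring z12",plane(d,r["top","ring"],12)[0],"side",plane(D["side"],r["side","ring"],12)[0])
print("phole z12",plane(d,r["top","phole"],12)[0],"side",plane(D["side"],r["side","phole"],12)[0])
print("centroids z12 / z6")
for k in("disc","plate"): print(k,plane(d,r["top",k],9)[0],plane(D["side"],r["side",k],6)[0])
# world-projected mask -> tab tip
for k,c in(("dm",plane(d,r["top","ring"],12)[0]),("pm",plane(d,r["top","phole"],12)[0])):
    for n in("top","side"):
        m=np.load(n+"_m.npz")[k]; y,x=np.nonzero(m); P=plane(D[n],np.c_[x,y],9)[:,:2]
        q=P-c[:2]; rr=np.hypot(*q.T); tb=q[rr>41]; print(k,n,"max r",rr.max(),"tab mean",tb.mean(0),len(tb),"angle",np.degrees(np.arctan2(tb[:,1].mean(),tb[:,0].mean())))
# stand
for n in D:
    fr=D[n]["frame"].astype(int); hsv=cv2.cvtColor(D[n]["frame"],cv2.COLOR_RGB2HSV).astype(int)
    m=win((hsv[...,1]<45),*B[n]["stand"]); m,c,st=big(m); 
    ct=max(cv2.findContours(m.astype(np.uint8),cv2.RETR_EXTERNAL,cv2.CHAIN_APPROX_NONE)[0],key=len)
    P=plane(D[n],ct[:,0,:],12)[:,:2].astype(np.float32); print(n,"stand",st,cv2.minAreaRect(P))
    w=win((hsv[...,2]>125)&(hsv[...,1]<70),*B[n]["stand"]); nn,l,stt,cc=cv2.connectedComponentsWithStats(w.astype(np.uint8))
    for i in range(1,nn): print(stt[i],cc[i])
E
```

```text
top disc bg [138. 126. 107.]
top plate bg [142. 137. 116.]
top stand bg [141.5 135.  115. ]
blue [312 237   3   3   9]
top dm [448 242  28  41 625] pm [185 283  37  52 903]
side disc bg [142. 129. 108.]
side plate bg [147. 134. 112.]
side stand bg [146. 133. 112.]
blue [309 255   2   3   4]
side dm [ 294  391   56   41 1184] pm [209 199  37  18 368]
ring (462.1347351074219, 256.350830078125) (329.0076904296875, 408.8160400390625) [ 546.75891095 -317.55860701   13.0260533 ] 0.7900563628665749
disc [461.6976 259.5184] [324.94932432 411.94510135] [ 539.63883535 -318.24624613    6.52837083] 1.065984816128877
plate [204.7076412  307.64451827] [229.67934783 207.19836957] [426.39753787 298.63106621   4.81843568] 6.514193334934659
phole (207.60614035087718, 302.95087719298243) (232.27817745803355, 206.9112709832134) [435.45084983 290.79940268  10.23095619] 1.846113811774973
blue [313. 238.] [309.25 256.  ] [588.80928725  38.72215129  34.65947949] 1.1784039892822187
ring z12 [ 546.42539626 -317.79350276   12.        ] side [ 547.33647434 -317.05501567   12.        ]
phole z12 [434.6085229  29
[... 887 characters left out ...]
429 219.        ]
[371 221   3   3   7] [372.         221.71428571]
[335 229  23  22 143] [345.87412587 236.60839161]
[379 241   3   2   4] [379.75 241.75]
[338 247   6   4   9] [340.22222222 248.33333333]
[348 246   2   3   5] [348.4 247.2]
[319 258   3   3   7] [320.         259.28571429]
[369 261   3   3   7] [370.         262.28571429]
side stand [ 283  254   67   72 3268] ((584.2698364257812, -32.167823791503906), (204.98179626464844, 119.83572387695312), 86.643310546875)
[ 275  245   85   85 3479] [319.74101753 281.18396091]
[321 282   7   8  32] [324.03125 285.28125]
[305 287   7   4  10] [308.3 288.6]
[316 291   1   1   1] [316. 291.]
[320 307   3   3   6] [321.16666667 308.16666667]
```

```bash
python3 - <<'E'
from m import *
D={n:grab(n) for n in("top","side")}
t,s=D["top"],D["side"]
sc=np.array([(322.29,219),(372,221.71),(320,259.29),(370,262.29)]); P=plane(t,sc,13); print("screws",P.round(1).tolist(),P.mean(0))
print("yaw from screws",np.degrees(np.arctan2(*(P[[0,2]]-P[[1,3]]).mean(0)[:2]*[-1,1])))
w=tri(t,(379.75,241.75),s,(321.17,308.17)); b=tri(t,(313,238),s,(309.25,256)); print(w,b,(w[0]+b[0])/2); v=b[0]-w[0]; print("yaw posts",np.degrees(np.arctan2(-v[0],v[1])))
# stand base bottom/top outline corners excluding margin
for n,box in(("top",(185,280,232,335)),("side",(200,190,255,225))):
    d=D[n]; f=d["frame"].astype(int); m=win((f[...,0]-f[...,2])<14,*box); m,c,st=big(m); 
    cn,hi=cv2.findContours(m.astype(np.uint8),cv2.RETR_CCOMP,cv2.CHAIN_APPROX_NONE)
    hs=[c for c,h in zip(cn,hi[0]) if h[3]>=0]; hole=max(hs,key=cv2.contourArea) if hs else None
    M=cv2.moments(hole); hc=np.array((M["m10"]/M["m00"],M["m01"]/M["m00"])); C=plane(d,hc,12)[0]
    y,x=np.nonzero(m); Q=plane(d,np.c_[x,y],9)[:,:2]
    q=Q-C[:2]; rr=np.hypot(*q.T); tb=q[rr>41].mean(0); dk=q[rr<34]
    print(n,st,"hole",hc,C,"maxr",rr.max(),"tab",tb,np.degrees(np.arctan2(tb[1],tb[0])),"centroid",c)
    D[n]["hc"]=hc; D[n]["c"]=c
    # disc-body centre by opening away tab
    o=cv2.morphologyEx(cv2.drawContours(np.zeros(m.shape,np.uint8),[max(cn,key=len)],-1,1,-1),cv2.MORPH_OPEN,cv2.getStructuringElement(cv2.MORPH_ELLIPSE,(11,11) if n=="top" else (9,9)))
    print("body centre",big(o)[1],plane(d,big(o)[1],7)[0])
print("tri",tri(t,t["hc"],s,s["hc"]),tri(t,t["c"],s,s["c"]))
E
```

```text
screws [[636.6, 17.0, 13.0], [630.0, -103.3, 13.0], [538.9, 22.4, 13.0], [531.8, -97.6, 13.0]] [584.30753071 -40.37825843  13.        ]
yaw from screws -3.263509708188134
(array([ 579.42576407, -118.65207309,   37.55351853]), np.float64(0.5786287739690903)) (array([588.80928725,  38.72215129,  34.65947949]), np.float64(1.1784039892822187)) [584.11752566 -39.9649609   36.10649901]
yaw posts -3.412251894776256
top [195 289  27  40 576] hole [207.99778761 303.13274336] [434.1785539  289.47308806  12.        ] maxr 59.59284006551293 tab [-50.33050176  -3.56799077] -175.94501595900715 centroid [208.03993056 306.00520833]
body centre [207.88681948 303.46561605] [433.1612283  290.98866742   7.        ]
side [210 200  36  17 156] hole [222.5 209. ] [410.5688109  283.89335437  12.        ] maxr 58.25157459222423 tab [42.53807899 -9.03327704] -11.989083229829829 centroid [226.39102564 210.58333333]Traceback (most recent call last):
  File "<stdin>", line 19, in <module>
  File "m.py", line 5, in big
    n,l,st,c=cv2.connectedComponentsWithStats(m.astype(np.uint8)); i=1+np.argmax(st[1:,4]); return l==i,c[i],st[i]
                                                                       ~~~~~~~~~^^^^^^^^^^
    return _wrapfunc(a, 'argmax', axis=axis, out=out, **kwds)
    return bound(*args, **kwds)
ValueError: attempt to get argmax of an empty sequence
```

Poses: stand (584.2,-40.2) with yaw -3.3°, disc (547,-317.4) with tab at -176.5°, plate about (435,289.7) with tab about -177°. Next I estimate the hub angle from brightness around the spline ends.

```bash
python3 - <<'E'
from m import *
c=np.array([584.2,-40.2]); th=np.radians(np.arange(0,360,5))
for n in("top","side"):
    d=grab(n); g=cv2.cvtColor(d["frame"],cv2.COLOR_RGB2GRAY).astype(np.float32)
    px=np.array([[proj(d,[c[0]+r*np.cos(a),c[1]+r*np.sin(a),62])[0] for a in th] for r in(17,19,21)]).astype(np.float32)
    v=cv2.remap(g,px[...,0],px[...,1],cv2.INTER_LINEAR).mean(0); print(n,v.round().astype(int).tolist()); print(v.reshape(4,18).mean(0).round().astype(int))
    p=proj(d,[c[0],c[1],62])[0].astype(int); print(p)
    crop=cv2.resize(d["frame"][p[1]-17:p[1]+17,p[0]-17:p[0]+17,::-1],(396,396),interpolation=cv2.INTER_CUBIC)
    L=crop if n=="top" else np.hstack([L,crop])
cv2.imwrite("pics/hub.png",L)
E
```

```text
top [130, 133, 132, 128, 115, 107, 115, 134, 145, 145, 146, 145, 144, 146, 148, 145, 142, 131, 129, 129, 127, 118, 90, 65, 66, 69, 67, 64, 64, 65, 64, 67, 67, 61, 69, 82, 115, 127, 127, 116, 96, 83, 87, 104, 111, 102, 87, 80, 81, 86, 93, 95, 76, 93, 114, 135, 136, 137, 137, 139, 143, 143, 143, 143, 144, 142, 141, 142, 140, 140, 138, 134]
[122 131 131 125 110  99 103 112 116 114 110 108 107 110 112 110 106 110]
[346 238]
side [86, 99, 100, 96, 88, 79, 70, 64, 61, 63, 64, 63, 60, 54, 59, 58, 59, 60, 59, 63, 63, 62, 63, 63, 66, 71, 74, 76, 79, 80, 81, 84, 87, 93, 99, 105, 110, 105, 97, 85, 76, 64, 55, 50, 48, 43, 40, 39, 41, 40, 41, 42, 51, 70, 92, 101, 106, 102, 89, 67, 53, 48, 49, 52, 56, 58, 58, 59, 61, 61, 65, 74]
[87 92 92 86 79 69 61 58 58 59 60 60 60 59 62 63 69 77]
[314 271]
```

View pics/hub.png

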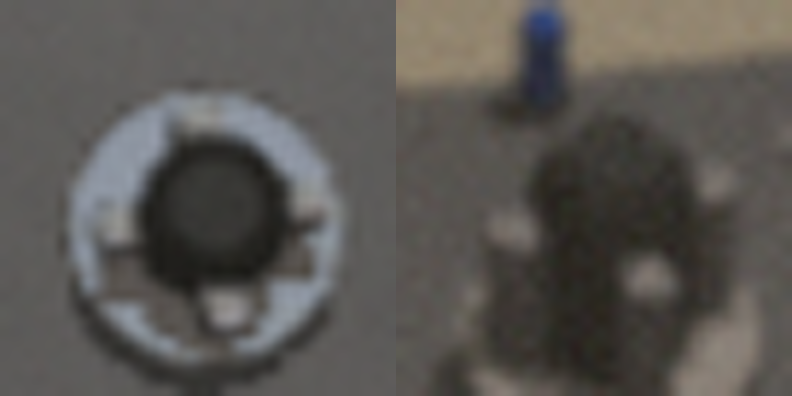

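The hub crop shows four bright spline ends: top view at (205,115), (118,228), (230,305), (305,205), side view at (119,228), (321,182), (252,275).

```bash
python3 - <<'E'
from m import *
k=34/396
t=grab("top");s=grab("side")
T=(np.array([(205,115),(118,228),(230,305),(305,205)])+.5)*k-.5+[329,221]
S=(np.array([(119,228),(321,182),(252,275)])+.5)*k-.5+[297,254]
P=plane(t,T,62)[:,:2];print(P,P.mean(0)); v=P[0]-P[2];w=P[1]-P[3];print(np.degrees(np.arctan2(v[1],v[0])),np.degrees(np.arctan2(-w[0],w[1])))
Q=plane(s,S,62)[:,:2];print(Q); 
st=env.state(); print(st["ee_pos"],st["ee_rot"])
E
```

```text
[[603.2360011  -38.50570947]
 [580.71597793 -21.20469878]
 [565.43978318 -43.30366042]
 [585.30793455 -58.22632515]] [583.67492419 -40.31009845]
7.234581598889411 7.0705383864998845
[[566.62496188 -40.44616843]
 [604.73819086 -36.10304031]
 [587.2490977  -56.55404793]]
[127.61626711 560.66816924 214.00037641] [1.79992479e+02 1.72754544e-03 1.67179235e+02]
```

```bash
cat > go.py <<'E'
import sys; from h import *
def go(x,y,z,yaw):
    s=env.state(); p=s["ee_pos"]; R=Ro.from_euler("xyz",s["ee_rot"],degrees=True)
    d=R.inv().apply(np.array([x,y,z])-p); T=Ro.from_euler("xyz",[180,0,yaw],degrees=True)
    print("t",s["time_s"],"pos",p.round(2),"rot",s["ee_rot"].round(2),"F",s["force"].round(2),"M",s["torque"].round(3),"w",round(s["gripper_width"],1),"q6",s["qpos"][5].round(1))
    print("tool shift units",(d/500).round(4),"mm",d.round(1),"turn units",((R.inv()*T).as_rotvec(degrees=True)/30).round(4))
if __name__=="__main__": go(*map(float,sys.argv[1:5]))
E
python3 go.py 547 -317.4 60 183.5
```

```text
t 0.6 pos [127.62 560.67 214.  ] rot [179.99   0.   167.18] F [0.02 0.32 0.06] M [ 0.042 -0.034  0.029] w 91.2 q6 -1.1
tool shift units [-1.2075 -1.5263  0.3078] mm [-603.8 -763.1  153.9] turn units [ 2.00e-04  1.00e-04 -5.44e-01]
```

Emit:
send_rows(motion=[{"tx": -0.06,"ty": -0.076,"gripper": -1},{"tx": -0.06,"ty": -0.076,"gripper": -1},{"tx": -0.06,"ty": -0.076,"gripper": -1},{"tx": -0.06,"ty": -0.076,"gripper": -1},{"tx": -0.06,"ty": -0.076,"gripper": -1},{"tx": -0.06,"ty": -0.076,"gripper": -1},{"tx": -0.06,"ty": -0.076,"gripper": -1},{"tx": -0.06,"ty": -0.076,"gripper": -1},{"tx": -0.06,"ty": -0.076,"gripper": -1},{"tx": -0.06,"ty": -0.076,"gripper": -1},{"tx": -0.06,"ty": -0.076,"gripper": -1},{"tx": -0.06,"ty": -0.076,"gripper": -1}])

```text
invalid input at $.motion[0]: expected keys tx, ty, tz, rx, ry, rz, gripper
```

Emit:
send_rows(motion=[{"tx": -0.06,"ty": -0.076,"gripper": -1},{"tx": -0.06,"ty": -0.076,"gripper": -1},{"tx": -0.06,"ty": -0.076,"gripper": -1},{"tx": -0.06,"ty": -0.076,"gripper": -1},{"tx": -0.06,"ty": -0.076,"gripper": -1},{"tx": -0.06,"ty": -0.076,"gripper": -1},{"tx": -0.06,"ty": -0.076,"gripper": -1},{"tx": -0.06,"ty": -0.076,"gripper": -1},{"tz": 0.1,"rz": -0.27,"gripper": -1},{"tz": 0.1,"rz": -0.27,"gripper": -1},{"tz": 0.1,"gripper": -1},{"gripper": -1}])

```text
invalid input at $.motion[0]: expected keys tx, ty, tz, rx, ry, rz, gripper
```

```bash
python3 go.py 547 -317.4 2.5 183.5
```

```text
t 0.6 pos [127.62 560.67 214.  ] rot [179.99   0.   167.18] F [0.02 0.32 0.06] M [ 0.042 -0.034  0.029] w 91.2 q6 -1.1
tool shift units [-1.2075 -1.5263  0.4228] mm [-603.8 -763.1  211.4] turn units [ 2.00e-04  1.00e-04 -5.44e-01]
```

All keys are required.

Emit:
send_rows(motion=[{"tx": -0.06,"ty": -0.076,"tz": 0,"rx": 0,"ry": 0,"rz": 0,"gripper": -1},{"tx": -0.06,"ty": -0.076,"tz": 0,"rx": 0,"ry": 0,"rz": 0,"gripper": -1},{"tx": -0.06,"ty": -0.076,"tz": 0,"rx": 0,"ry": 0,"rz": 0,"gripper": -1},{"tx": -0.06,"ty": -0.076,"tz": 0,"rx": 0,"ry": 0,"rz": 0,"gripper": -1},{"tx": -0.06,"ty": -0.076,"tz": 0,"rx": 0,"ry": 0,"rz": 0,"gripper": -1},{"tx": -0.06,"ty": -0.076,"tz": 0,"rx": 0,"ry": 0,"rz": 0,"gripper": -1},{"tx": -0.06,"ty": -0.076,"tz": 0,"rx": 0,"ry": 0,"rz": 0,"gripper": -1},{"tx": -0.06,"ty": -0.076,"tz": 0,"rx": 0,"ry": 0,"rz": 0,"gripper": -1},{"tx": -0.06,"ty": -0.076,"tz": 0,"rx": 0,"ry": 0,"rz": 0,"gripper": -1},{"tx": -0.06,"ty": -0.076,"tz": 0,"rx": 0,"ry": 0,"rz": 0,"gripper": -1},{"tx": -0.06,"ty": -0.076,"tz": 0,"rx": 0,"ry": 0,"rz": 0,"gripper": -1},{"tx": -0.06,"ty": -0.076,"tz": 0,"rx": 0,"ry": 0,"rz": 0,"gripper": -1}])

```text
time_s: 2.1
ee_pos: [378.0, 34.6, 214.3]
ee_rot: [180.0, 0.1, 167.2]
force: [1.0, 0.8, -0.3]
gripper_width: 91.1
gripper_force: 0.0
```

Emit:
send_rows(motion=[{"tx": -0.06,"ty": -0.076,"tz": 0,"rx": 0,"ry": 0,"rz": 0,"gripper": -1},{"tx": -0.06,"ty": -0.076,"tz": 0,"rx": 0,"ry": 0,"rz": 0,"gripper": -1},{"tx": -0.06,"ty": -0.076,"tz": 0,"rx": 0,"ry": 0,"rz": 0,"gripper": -1},{"tx": -0.06,"ty": -0.076,"tz": 0,"rx": 0,"ry": 0,"rz": 0,"gripper": -1},{"tx": -0.06,"ty": -0.076,"tz": 0,"rx": 0,"ry": 0,"rz": 0,"gripper": -1},{"tx": -0.06,"ty": -0.076,"tz": 0,"rx": 0,"ry": 0,"rz": 0,"gripper": -1},{"tx": -0.06,"ty": -0.076,"tz": 0,"rx": 0,"ry": 0,"rz": 0,"gripper": -1},{"tx": -0.06,"ty": -0.076,"tz": 0,"rx": 0,"ry": 0,"rz": 0,"gripper": -1},{"tx": 0,"ty": 0,"tz": 0.1,"rx": 0,"ry": 0,"rz": -0.27,"gripper": -1},{"tx": 0,"ty": 0,"tz": 0.1,"rx": 0,"ry": 0,"rz": -0.27,"gripper": -1},{"tx": 0,"ty": 0,"tz": 0.1,"rx": 0,"ry": 0,"rz": 0,"gripper": -1},{"tx": 0,"ty": 0,"tz": 0,"rx": 0,"ry": 0,"rz": 0,"gripper": -1}])

```text
time_s: 3.6
ee_pos: [541.3, -312.0, 60.2]
ee_rot: [179.7, -0.4, -176.6]
force: [0.2, -0.5, 0.6]
gripper_width: 91.2
gripper_force: 0.0
```

```bash
python3 go.py 547 -317.4 2.5 183.5
```

```text
t 3.6 pos [ 541.29 -311.95   60.16] rot [ 179.69   -0.44 -176.63] F [ 0.2  -0.49  0.57] M [ 0.026 -0.034 -0.   ] w 91.2 q6 -124.4
tool shift units [-0.0116 -0.0122  0.1152] mm [-5.8 -6.1 57.6] turn units [ 0.0102 -0.0145 -0.0045]
```

Emit:
send_rows(motion=[{"tx": -0.0116,"ty": -0.0122,"tz": 0,"rx": 0,"ry": 0,"rz": 0,"gripper": -1},{"tx": 0,"ty": 0,"tz": 0.05,"rx": 0,"ry": 0,"rz": 0,"gripper": -1},{"tx": 0,"ty": 0,"tz": 0.03,"rx": 0,"ry": 0,"rz": 0,"gripper": -1},{"tx": 0,"ty": 0,"tz": 0,"rx": 0,"ry": 0,"rz": 0,"gripper": -1}])

```text
time_s: 4.1
ee_pos: [550.4, -319.4, 24.2]
ee_rot: [180.0, 0.0, -176.6]
force: [-0.3, 1.1, -0.6]
gripper_width: 91.1
gripper_force: 0.0
```

```bash
python3 go.py 547 -317.4 2.5 183.5
```

```text
t 4.1 pos [ 550.36 -319.43   24.22] rot [ 1.8000e+02  1.0000e-02 -1.7662e+02] F [-0.3   1.11 -0.56] M [0.075 0.042 0.014] w 91.1 q6 -124.5
tool shift units [0.0065 0.0044 0.0434] mm [ 3.2  2.2 21.7] turn units [ 0.      0.0002 -0.0041]
```

Emit:
send_rows(motion=[{"tx": 0.005,"ty": 0.004,"tz": 0.01,"rx": 0,"ry": 0,"rz": 0,"gripper": -1},{"tx": 0,"ty": 0,"tz": 0,"rx": 0,"ry": 0,"rz": 0,"gripper": -1},{"tx": 0,"ty": 0,"tz": 0,"rx": 0,"ry": 0,"rz": 0,"gripper": -1},{"tx": 0,"ty": 0,"tz": 0,"rx": 0,"ry": 0,"rz": 0,"gripper": -1}])

```text
time_s: 4.6
ee_pos: [547.7, -317.5, 19.2]
ee_rot: [-180.0, 0.0, -176.6]
force: [0.7, 0.4, -0.5]
gripper_width: 91.2
gripper_force: 0.0
```

```bash
python3 go.py 547 -317.4 2.5 183.5
```

```text
t 4.6 pos [ 547.74 -317.51   19.24] rot [-1.7998e+02  3.0000e-02 -1.7662e+02] F [ 0.72  0.42 -0.5 ] M [ 0.046  0.01  -0.045] w 91.2 q6 -124.5
tool shift units [0.0015 0.0003 0.0335] mm [ 0.7  0.2 16.7] turn units [-0.0005  0.0011 -0.004 ]
```

Emit:
send_rows(motion=[{"tx": 0.0015,"ty": 0,"tz": 0.0335,"rx": 0,"ry": 0,"rz": 0,"gripper": -1},{"tx": 0,"ty": 0,"tz": 0,"rx": 0,"ry": 0,"rz": 0,"gripper": -1},{"tx": 0,"ty": 0,"tz": 0,"rx": 0,"ry": 0,"rz": 0,"gripper": -1},{"tx": 0,"ty": 0,"tz": 0,"rx": 0,"ry": 0,"rz": 0,"gripper": 1},{"tx": 0,"ty": 0,"tz": 0,"rx": 0,"ry": 0,"rz": 0,"gripper": 1},{"tx": 0,"ty": 0,"tz": 0,"rx": 0,"ry": 0,"rz": 0,"gripper": 1},{"tx": 0,"ty": 0,"tz": 0,"rx": 0,"ry": 0,"rz": 0,"gripper": 1},{"tx": 0,"ty": 0,"tz": 0,"rx": 0,"ry": 0,"rz": 0,"gripper": 1}], grip_force=25)

```text
time_s: 5.6
ee_pos: [546.8, -317.4, 2.2]
ee_rot: [180.0, 0.0, -176.6]
force: [-0.3, 0.3, 0.4]
gripper_width: 61.9
gripper_force: 25.0
```

```bash
python3 go.py 584.5 -39.6 110 97
```

```text
t 5.6 pos [ 546.78 -317.44    2.23] rot [ 179.99    0.   -176.63] F [-0.33  0.32  0.37] M [ 0.052 -0.007 -0.039] w 61.9 q6 -124.6
tool shift units [-0.108   0.5503 -0.2155] mm [ -54.   275.1 -107.7] turn units [ 3.0000e-04 -0.0000e+00  2.8791e+00]
```

Emit:
send_rows(motion=[{"tx": 0,"ty": 0,"tz": -0.108,"rx": 0,"ry": 0,"rz": 0,"gripper": 1},{"tx": 0,"ty": 0,"tz": -0.108,"rx": 0,"ry": 0,"rz": 0,"gripper": 1},{"tx": -0.018,"ty": 0.0917,"tz": 0,"rx": 0,"ry": 0,"rz": 0,"gripper": 1},{"tx": -0.018,"ty": 0.0917,"tz": 0,"rx": 0,"ry": 0,"rz": 0,"gripper": 1},{"tx": -0.018,"ty": 0.0917,"tz": 0,"rx": 0,"ry": 0,"rz": 0,"gripper": 1},{"tx": -0.018,"ty": 0.0917,"tz": 0,"rx": 0,"ry": 0,"rz": 0,"gripper": 1},{"tx": -0.018,"ty": 0.0917,"tz": 0,"rx": 0,"ry": 0,"rz": 0,"gripper": 1},{"tx": -0.018,"ty": 0.0917,"tz": 0,"rx": 0,"ry": 0,"rz": 0,"gripper": 1},{"tx": 0,"ty": 0,"tz": 0,"rx": 0,"ry": 0,"rz": 0.32,"gripper": 1},{"tx": 0,"ty": 0,"tz": 0,"rx": 0,"ry": 0,"rz": 0.32,"gripper": 1},{"tx": 0,"ty": 0,"tz": 0,"rx": 0,"ry": 0,"rz": 0.32,"gripper": 1},{"tx": 0,"ty": 0,"tz": 0,"rx": 0,"ry": 0,"rz": 0.32,"gripper": 1}])

```text
time_s: 7.1
ee_pos: [584.1, -39.6, 109.8]
ee_rot: [-180.0, -0.0, 144.7]
force: [0.8, -0.8, -1.4]
gripper_width: 62.0
gripper_force: 25.0
```

Emit:
send_rows(motion=[{"tx": 0,"ty": 0,"tz": 0,"rx": 0,"ry": 0,"rz": 0.32,"gripper": 1},{"tx": 0,"ty": 0,"tz": 0,"rx": 0,"ry": 0,"rz": 0.32,"gripper": 1},{"tx": 0,"ty": 0,"tz": 0,"rx": 0,"ry": 0,"rz": 0.32,"gripper": 1},{"tx": 0,"ty": 0,"tz": 0,"rx": 0,"ry": 0,"rz": 0.32,"gripper": 1},{"tx": 0,"ty": 0,"tz": 0,"rx": 0,"ry": 0,"rz": 0.32,"gripper": 1},{"tx": 0,"ty": 0,"tz": 0,"rx": 0,"ry": 0,"rz": 0,"gripper": 1},{"tx": 0,"ty": 0,"tz": 0,"rx": 0,"ry": 0,"rz": 0,"gripper": 1},{"tx": 0,"ty": 0,"tz": 0,"rx": 0,"ry": 0,"rz": 0,"gripper": 1}])

```text
time_s: 8.1
ee_pos: [584.4, -39.7, 110.1]
ee_rot: [-180.0, -0.0, 97.1]
force: [0.5, 0.4, -1.1]
gripper_width: 61.6
gripper_force: 25.0
```

```bash
python3 go.py 584.5 -39.6 72 97; python3 - <<'E'
from m import *
# where is the held disc's ring relative to the TCP (top face ~10 mm above TCP)?
s=env.state(); z=s["ee_pos"][2]+10
for n in("top","side"):
    d=grab(n); hsv=cv2.cvtColor(d["frame"],cv2.COLOR_RGB2HSV).astype(int)
    save(d,"held_%s.png"%n,(260,170,430,330),3)
E
```

```text
t 8.1 pos [584.38 -39.65 110.09] rot [-179.99   -0.     97.06] F [ 0.51  0.35 -1.15] M [-0.135  0.025 -0.   ] w 61.6 q6 -12.1
tool shift units [0.0001 0.0003 0.0762] mm [ 0.   0.1 38.1] turn units [-0.0003 -0.0002  0.0019]
```

View pics/held_side.png

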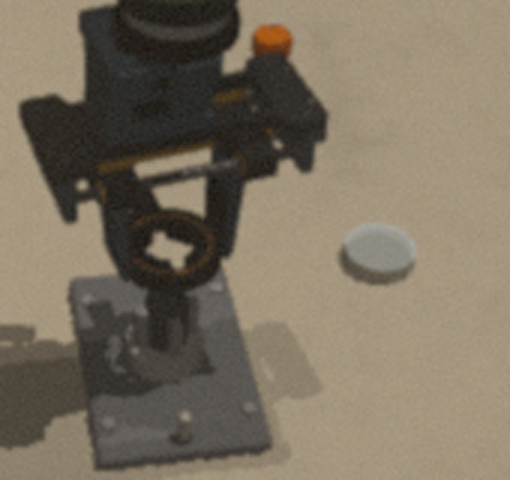

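The side crop shows the held disc level, with its ring centre at (173,248) in the crop, or (317.3,252.3) in the full frame. I'll compare that with the TCP.

```bash
python3 - <<'E'
from m import *
d=grab("side"); s=env.state(); z=s["ee_pos"][2]+10
hsv=cv2.cvtColor(d["frame"],cv2.COLOR_RGB2HSV).astype(int);H,S,V=hsv[...,0],hsv[...,1],hsv[...,2]
ring=win((S>95)&(V>45)&(H<20)&(V<130)&(d["frame"][...,0].astype(int)-d["frame"][...,2]>28),300,236,336,270)
# bright hole seen through the bore
hole=win(V>95,308,242,326,262); hm,hc,hs=big(hole); print(hs,hc, plane(d,hc,z-6)[0])
y,x=np.nonzero(ring); print(len(x)); e=cv2.fitEllipse(np.c_[x,y].astype(np.float32)); print(e, plane(d,e[0],z)[0], plane(d,(317.3,252.3),z)[0], s["ee_pos"])
# same check of camera bias: ring on table gave x+0.5,y+0.4 of mean
E
```

```text
[309 247  15  13 109] [315.8440367  252.97247706] [584.92717996 -39.17145842 114.18143575]
23
((316.18212890625, 250.83937072753906), (19.514440536499023, 27.155149459838867), 92.45233917236328) [585.38837754 -39.51980254 120.18143575] [586.61104997 -44.19547528 120.18143575] [584.46122061 -39.68050176 110.18143575]
```

Emit:
send_rows(motion=[{"tx": 0.0006,"ty": 0.0006,"tz": 0.06,"rx": 0,"ry": 0,"rz": 0,"gripper": 1},{"tx": 0,"ty": 0,"tz": 0.02,"rx": 0,"ry": 0,"rz": 0,"gripper": 1},{"tx": 0,"ty": 0,"tz": 0.006,"rx": 0,"ry": 0,"rz": 0,"gripper": 1},{"tx": 0,"ty": 0,"tz": 0,"rx": 0,"ry": 0,"rz": 0,"gripper": 1},{"tx": 0,"ty": 0,"tz": 0,"rx": 0,"ry": 0,"rz": 0,"gripper": 1}])

```text
time_s: 8.88
ee_pos: [585.3, -39.4, 68.0]
ee_rot: [179.9, 0.0, 97.0]
force: [-0.0, -0.1, -0.8]
gripper_width: 61.8
gripper_force: 25.0
```

Emit:
send_rows(motion=[{"tx": 0,"ty": 0,"tz": 0.004,"rx": 0,"ry": 0,"rz": 0,"gripper": 1},{"tx": 0,"ty": 0,"tz": 0,"rx": 0,"ry": 0,"rz": 0,"gripper": 1},{"tx": 0,"ty": 0,"tz": 0,"rx": 0,"ry": 0,"rz": 0,"gripper": 1}])

```text
time_s: 9.25
ee_pos: [584.8, -39.3, 65.3]
ee_rot: [180.0, -0.0, 97.0]
force: [-0.9, 0.2, -1.4]
gripper_width: 61.7
gripper_force: 25.0
```

```bash
python3 go.py 584.7 -39.3 63 97
```

```text
t 9.25 pos [584.78 -39.32  65.25] rot [179.99  -0.    96.98] F [-0.88  0.24 -1.42] M [-0.104 -0.009 -0.017] w 61.7 q6 -12.0
tool shift units [ 0.0001 -0.0002  0.0045] mm [ 0.  -0.1  2.3] turn units [ 0.0004 -0.0002 -0.0008]
```

Emit:
send_rows(motion=[{"tx": 0,"ty": 0,"tz": 0.003,"rx": 0,"ry": 0,"rz": 0,"gripper": 1},{"tx": 0,"ty": 0,"tz": 0.003,"rx": 0,"ry": 0,"rz": 0,"gripper": 1},{"tx": 0,"ty": 0,"tz": 0,"rx": 0,"ry": 0,"rz": 0,"gripper": 1},{"tx": 0,"ty": 0,"tz": 0,"rx": 0,"ry": 0,"rz": 0,"gripper": 1}])

```text
time_s: 9.75
ee_pos: [584.8, -39.3, 62.2]
ee_rot: [180.0, -0.0, 97.0]
force: [0.1, -0.9, -1.4]
gripper_width: 61.8
gripper_force: 25.0
```

```bash
python3 go.py 584.7 -39.3 50 97
```

```text
t 9.75 pos [584.77 -39.34  62.18] rot [180.    -0.    96.98] F [ 0.11 -0.87 -1.37] M [-0.027  0.006 -0.022] w 61.8 q6 -12.0
tool shift units [ 0.0001 -0.0001  0.0244] mm [ 0.1 -0.1 12.2] turn units [ 0.0002 -0.0001 -0.0008]
```

Emit:
send_rows(motion=[{"tx": 0,"ty": 0,"tz": 0.004,"rx": 0,"ry": 0,"rz": 0,"gripper": 1},{"tx": 0,"ty": 0,"tz": 0.004,"rx": 0,"ry": 0,"rz": 0,"gripper": 1},{"tx": 0,"ty": 0,"tz": 0,"rx": 0,"ry": 0,"rz": 0,"gripper": 1}])

```text
time_s: 10.12
ee_pos: [584.5, -39.3, 57.9]
ee_rot: [-180.0, -0.0, 97.0]
force: [-0.0, -0.2, -1.5]
gripper_width: 61.9
gripper_force: 25.0
```

```bash
python3 go.py 584.7 -39.3 32.5 97
```

```text
t 10.125 pos [584.54 -39.31  57.91] rot [-1.7997e+02 -1.0000e-02  9.6980e+01] F [-0.01 -0.17 -1.51] M [-0.127  0.071 -0.026] w 61.9 q6 -12.0
tool shift units [-0.      0.0003  0.0508] mm [-0.   0.2 25.4] turn units [-0.001  -0.0004 -0.0007]
```

It's on the splines with no resistance. I'll lower it gently to the seat.

Emit:
send_rows(motion=[{"tx": 0,"ty": 0,"tz": 0.008,"rx": 0,"ry": 0,"rz": 0,"gripper": 1},{"tx": 0,"ty": 0,"tz": 0.008,"rx": 0,"ry": 0,"rz": 0,"gripper": 1},{"tx": 0,"ty": 0,"tz": 0.008,"rx": 0,"ry": 0,"rz": 0,"gripper": 1},{"tx": 0,"ty": 0,"tz": 0.008,"rx": 0,"ry": 0,"rz": 0,"gripper": 1},{"tx": 0,"ty": 0,"tz": 0.008,"rx": 0,"ry": 0,"rz": 0,"gripper": 1},{"tx": 0,"ty": 0,"tz": 0.005,"rx": 0,"ry": 0,"rz": 0,"gripper": 1},{"tx": 0,"ty": 0,"tz": 0,"rx": 0,"ry": 0,"rz": 0,"gripper": 1},{"tx": 0,"ty": 0,"tz": 0,"rx": 0,"ry": 0,"rz": 0,"gripper": 1}])

```text
time_s: 11.12
ee_pos: [584.9, -39.3, 35.8]
ee_rot: [180.0, -0.0, 97.0]
force: [0.1, 0.8, -1.2]
gripper_width: 61.8
gripper_force: 25.0
```

```bash
python3 go.py 584.7 -39.3 110 97
```

```text
t 11.125 pos [584.87 -39.32  35.81] rot [179.98  -0.    96.98] F [ 0.15  0.78 -1.2 ] M [-0.093 -0.044 -0.022] w 61.8 q6 -12.0
tool shift units [ 1.000e-04 -3.000e-04 -1.484e-01] mm [  0.   -0.1 -74.2] turn units [ 0.0007 -0.     -0.0008]
```

Emit:
send_rows(motion=[{"tx": 0,"ty": 0,"tz": 0.004,"rx": 0,"ry": 0,"rz": 0,"gripper": 1},{"tx": 0,"ty": 0,"tz": 0.003,"rx": 0,"ry": 0,"rz": 0,"gripper": 1},{"tx": 0,"ty": 0,"tz": 0,"rx": 0,"ry": 0,"rz": 0,"gripper": 1},{"tx": 0,"ty": 0,"tz": 0,"rx": 0,"ry": 0,"rz": 0,"gripper": 1}])

```text
time_s: 11.62
ee_pos: [584.8, -39.4, 32.2]
ee_rot: [180.0, -0.0, 97.0]
force: [-0.7, -0.0, -0.7]
gripper_width: 61.7
gripper_force: 25.0
```

Emit:
send_rows(motion=[{"tx": 0,"ty": 0,"tz": 0,"rx": 0,"ry": 0,"rz": 0,"gripper": -1},{"tx": 0,"ty": 0,"tz": 0,"rx": 0,"ry": 0,"rz": 0,"gripper": -1},{"tx": 0,"ty": 0,"tz": 0,"rx": 0,"ry": 0,"rz": 0,"gripper": -1},{"tx": 0,"ty": 0,"tz": -0.08,"rx": 0,"ry": 0,"rz": 0,"gripper": -1},{"tx": 0,"ty": 0,"tz": -0.08,"rx": 0,"ry": 0,"rz": 0,"gripper": -1},{"tx": 0,"ty": 0,"tz": 0,"rx": 0,"ry": 0,"rz": 0,"gripper": -1},{"tx": 0,"ty": 0,"tz": 0,"rx": 0,"ry": 0,"rz": 0,"gripper": -1}])

```text
time_s: 12.5
ee_pos: [584.1, -39.3, 111.7]
ee_rot: [-179.9, -0.0, 97.0]
force: [-0.4, 0.6, -0.3]
gripper_width: 91.4
gripper_force: 0.0
```

```bash
python3 go.py 435 289.7 112 3
```

```text
t 12.5 pos [584.15 -39.26 111.69] rot [-1.7995e+02 -2.0000e-02  9.6980e+01] F [-0.35  0.59 -0.3 ] M [-0.113  0.044  0.022] w 91.4 q6 -12.0
tool shift units [ 6.893e-01 -2.161e-01 -2.000e-04] mm [ 3.446e+02 -1.081e+02 -1.000e-01] turn units [-1.8000e-03  1.1000e-03  3.1327e+00]
```

Emit:
send_rows(motion=[{"tx": 0.0862,"ty": -0.027,"tz": 0,"rx": 0,"ry": 0,"rz": 0,"gripper": -1},{"tx": 0.0862,"ty": -0.027,"tz": 0,"rx": 0,"ry": 0,"rz": 0,"gripper": -1},{"tx": 0.0862,"ty": -0.027,"tz": 0,"rx": 0,"ry": 0,"rz": 0,"gripper": -1},{"tx": 0.0862,"ty": -0.027,"tz": 0,"rx": 0,"ry": 0,"rz": 0,"gripper": -1},{"tx": 0.0862,"ty": -0.027,"tz": 0,"rx": 0,"ry": 0,"rz": 0,"gripper": -1},{"tx": 0.0862,"ty": -0.027,"tz": 0,"rx": 0,"ry": 0,"rz": 0,"gripper": -1},{"tx": 0.0862,"ty": -0.027,"tz": 0,"rx": 0,"ry": 0,"rz": 0,"gripper": -1},{"tx": 0.0862,"ty": -0.027,"tz": 0,"rx": 0,"ry": 0,"rz": 0,"gripper": -1},{"tx": 0,"ty": 0,"tz": 0,"rx": 0,"ry": 0,"rz": 0.313,"gripper": -1},{"tx": 0,"ty": 0,"tz": 0,"rx": 0,"ry": 0,"rz": 0.313,"gripper": -1},{"tx": 0,"ty": 0,"tz": 0,"rx": 0,"ry": 0,"rz": 0.313,"gripper": -1},{"tx": 0,"ty": 0,"tz": 0,"rx": 0,"ry": 0,"rz": 0.313,"gripper": -1}])

```text
time_s: 14.0
ee_pos: [434.6, 289.2, 110.5]
ee_rot: [-179.9, 0.2, 59.1]
force: [-1.2, -0.9, 0.1]
gripper_width: 91.3
gripper_force: 0.0
```

Emit:
send_rows(motion=[{"tx": 0,"ty": 0,"tz": 0,"rx": 0,"ry": 0,"rz": 0.313,"gripper": -1},{"tx": 0,"ty": 0,"tz": 0,"rx": 0,"ry": 0,"rz": 0.313,"gripper": -1},{"tx": 0,"ty": 0,"tz": 0,"rx": 0,"ry": 0,"rz": 0.313,"gripper": -1},{"tx": 0,"ty": 0,"tz": 0,"rx": 0,"ry": 0,"rz": 0.313,"gripper": -1},{"tx": 0,"ty": 0,"tz": 0,"rx": 0,"ry": 0,"rz": 0.313,"gripper": -1},{"tx": 0,"ty": 0,"tz": 0,"rx": 0,"ry": 0,"rz": 0.313,"gripper": -1},{"tx": 0,"ty": 0,"tz": 0.1,"rx": 0,"ry": 0,"rz": 0,"gripper": -1},{"tx": 0,"ty": 0,"tz": 0.07,"rx": 0,"ry": 0,"rz": 0,"gripper": -1},{"tx": 0,"ty": 0,"tz": 0,"rx": 0,"ry": 0,"rz": 0,"gripper": -1},{"tx": 0,"ty": 0,"tz": 0,"rx": 0,"ry": 0,"rz": 0,"gripper": -1},{"tx": 0,"ty": 0,"tz": 0,"rx": 0,"ry": 0,"rz": 0,"gripper": -1}])

```text
time_s: 15.38
ee_pos: [436.6, 290.4, 28.5]
ee_rot: [-179.9, -0.1, 3.1]
force: [1.0, -0.5, 0.8]
gripper_width: 91.1
gripper_force: 0.0
```

```bash
python3 go.py 435 289.7 2.5 3; python3 - <<'E'
from h import *
s=grab("side"); t=grab("top")
a=[cv2.resize(s["frame"][y-27:y+27,x-36:x+36,::-1],(396,300),interpolation=cv2.INTER_CUBIC) for x,y in((316,282),(232,200))]
b=[cv2.resize(t["frame"][y-27:y+27,x-36:x+36,::-1],(396,300),interpolation=cv2.INTER_CUBIC) for x,y in((346,241),(208,303))]
cv2.imwrite("pics/mid.png",np.vstack([np.hstack(a),np.hstack(b)]))
E
```

```text
t 15.375 pos [436.61 290.42  28.54] rot [-1.7992e+02 -1.4000e-01  3.0800e+00] F [ 0.97 -0.49  0.84] M [-0.083  0.169 -0.006] w 91.1 q6 119.3
tool shift units [-0.0034  0.0013  0.0521] mm [-1.7  0.7 26. ] turn units [-0.0028 -0.0047  0.0026]
```

View pics/mid.png

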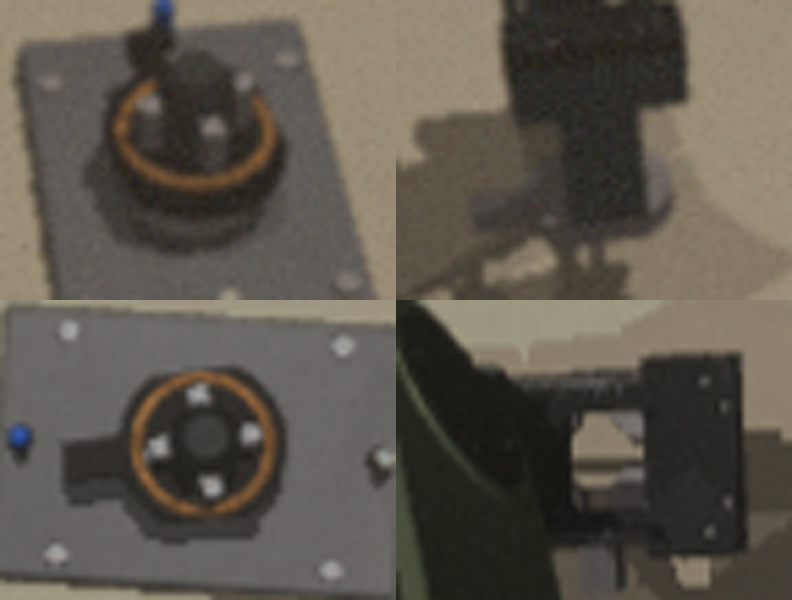

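Disc is flat on the seat, tab towards the blue post (top crop, tab at about (90,465)). The open fingers straddle the plate, so I descend and grip.

Emit:
send_rows(motion=[{"tx": -0.0028,"ty": 0.001,"tz": 0.02,"rx": 0,"ry": 0,"rz": 0,"gripper": -1},{"tx": 0,"ty": 0,"tz": 0.03,"rx": 0,"ry": 0,"rz": 0,"gripper": -1},{"tx": 0,"ty": 0,"tz": 0,"rx": 0,"ry": 0,"rz": 0,"gripper": -1},{"tx": 0,"ty": 0,"tz": 0,"rx": 0,"ry": 0,"rz": 0,"gripper": -1},{"tx": 0,"ty": 0,"tz": 0,"rx": 0,"ry": 0,"rz": 0,"gripper": -1}])

```text
time_s: 16.1
ee_pos: [434.2, 289.2, 2.2]
ee_rot: [180.0, 0.0, 3.1]
force: [0.4, -0.0, -0.3]
gripper_width: 91.2
gripper_force: 0.0
```

Emit:
send_rows(motion=[{"tx": 0,"ty": 0,"tz": 0,"rx": 0,"ry": 0,"rz": 0,"gripper": 1},{"tx": 0,"ty": 0,"tz": 0,"rx": 0,"ry": 0,"rz": 0,"gripper": 1},{"tx": 0,"ty": 0,"tz": 0,"rx": 0,"ry": 0,"rz": 0,"gripper": 1},{"tx": 0,"ty": 0,"tz": 0,"rx": 0,"ry": 0,"rz": 0,"gripper": 1},{"tx": 0,"ty": 0,"tz": 0,"rx": 0,"ry": 0,"rz": 0,"gripper": 1},{"tx": 0,"ty": 0,"tz": 0,"rx": 0,"ry": 0,"rz": 0,"gripper": 1}])

```text
time_s: 16.85
ee_pos: [434.4, 289.4, 2.3]
ee_rot: [-180.0, -0.0, 3.1]
force: [-0.2, 1.6, 0.4]
gripper_width: 61.8
gripper_force: 25.0
```

```bash
python3 go.py 584.7 -39.3 112 97
```

```text
t 16.85 pos [434.4  289.38   2.31] rot [-1.7998e+02 -2.0000e-02  3.0800e+00] F [-0.18  1.57  0.45] M [0.047 0.123 0.016] w 61.8 q6 119.3
tool shift units [ 0.2649  0.6725 -0.2195] mm [ 132.5  336.2 -109.8] turn units [ 0.0000e+00 -1.1000e-03 -3.1307e+00]
```

Emit:
send_rows(motion=[{"tx": 0,"ty": 0,"tz": -0.11,"rx": 0,"ry": 0,"rz": 0,"gripper": 1},{"tx": 0,"ty": 0,"tz": -0.11,"rx": 0,"ry": 0,"rz": 0,"gripper": 1},{"tx": 0.0331,"ty": 0.0841,"tz": 0,"rx": 0,"ry": 0,"rz": 0,"gripper": 1},{"tx": 0.0331,"ty": 0.0841,"tz": 0,"rx": 0,"ry": 0,"rz": 0,"gripper": 1},{"tx": 0.0331,"ty": 0.0841,"tz": 0,"rx": 0,"ry": 0,"rz": 0,"gripper": 1},{"tx": 0.0331,"ty": 0.0841,"tz": 0,"rx": 0,"ry": 0,"rz": 0,"gripper": 1},{"tx": 0.0331,"ty": 0.0841,"tz": 0,"rx": 0,"ry": 0,"rz": 0,"gripper": 1},{"tx": 0.0331,"ty": 0.0841,"tz": 0,"rx": 0,"ry": 0,"rz": 0,"gripper": 1},{"tx": 0.0331,"ty": 0.0841,"tz": 0,"rx": 0,"ry": 0,"rz": 0,"gripper": 1},{"tx": 0.0331,"ty": 0.0841,"tz": 0,"rx": 0,"ry": 0,"rz": 0,"gripper": 1},{"tx": 0,"ty": 0,"tz": 0,"rx": 0,"ry": 0,"rz": -0.313,"gripper": 1},{"tx": 0,"ty": 0,"tz": 0,"rx": 0,"ry": 0,"rz": -0.313,"gripper": 1}])

```text
time_s: 18.35
ee_pos: [584.1, -40.4, 111.4]
ee_rot: [-179.9, 0.1, 22.1]
force: [-0.1, 0.5, -0.7]
gripper_width: 61.6
gripper_force: 25.0
```

Emit:
send_rows(motion=[{"tx": 0,"ty": 0,"tz": 0,"rx": 0,"ry": 0,"rz": -0.313,"gripper": 1},{"tx": 0,"ty": 0,"tz": 0,"rx": 0,"ry": 0,"rz": -0.313,"gripper": 1},{"tx": 0,"ty": 0,"tz": 0,"rx": 0,"ry": 0,"rz": -0.313,"gripper": 1},{"tx": 0,"ty": 0,"tz": 0,"rx": 0,"ry": 0,"rz": -0.313,"gripper": 1},{"tx": 0,"ty": 0,"tz": 0,"rx": 0,"ry": 0,"rz": -0.313,"gripper": 1},{"tx": 0,"ty": 0,"tz": 0,"rx": 0,"ry": 0,"rz": -0.313,"gripper": 1},{"tx": 0,"ty": 0,"tz": 0,"rx": 0,"ry": 0,"rz": -0.313,"gripper": 1},{"tx": 0,"ty": 0,"tz": 0,"rx": 0,"ry": 0,"rz": -0.313,"gripper": 1},{"tx": 0,"ty": 0,"tz": 0,"rx": 0,"ry": 0,"rz": 0,"gripper": 1},{"tx": 0,"ty": 0,"tz": 0,"rx": 0,"ry": 0,"rz": 0,"gripper": 1},{"tx": 0,"ty": 0,"tz": 0,"rx": 0,"ry": 0,"rz": 0,"gripper": 1}])

```text
time_s: 19.73
ee_pos: [584.4, -39.6, 112.1]
ee_rot: [-180.0, -0.0, 96.9]
force: [-0.3, 0.8, -1.3]
gripper_width: 61.7
gripper_force: 25.0
```

```bash
python3 go.py 584.7 -39.3 70 97; python3 - <<'E'
from m import *
d=grab("side"); s=env.state(); save(d,"held2.png",(260,200,380,300),5); z=s["ee_pos"][2]+4
V=cv2.cvtColor(d["frame"],cv2.COLOR_RGB2HSV)[...,2]; f=d["frame"].astype(int)
hole=win(((f[...,0]-f[...,2])>25)&(V>95),306,240,330,264); hm,hc,hs=big(hole); print(hs,hc,plane(d,hc,z)[0],s["ee_pos"])
E
```

```text
t 19.725 pos [584.44 -39.58 112.08] rot [-1.7999e+02 -1.0000e-02  9.6910e+01] F [-0.25  0.83 -1.29] M [-0.069  0.053  0.022] w 61.7 q6 -11.9
tool shift units [0.0005 0.0006 0.0842] mm [ 0.2  0.3 42.1] turn units [-0.0004 -0.0002 -0.0031]
[309 247  15  12  98] [315.90816327 252.06122449] [585.13527617 -38.61747098 116.12417733] [584.49139392 -39.58194773 112.12417733]
```

View pics/held2.png

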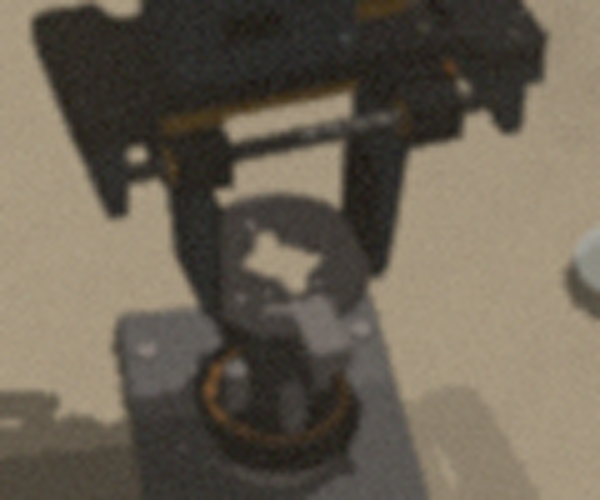

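The plate is held level, tab towards the white post. It sits about 0.4 mm further +y than the disc did, so I lower it from here.

Emit:
send_rows(motion=[{"tx": 0,"ty": 0.0004,"tz": 0.06,"rx": 0,"ry": 0,"rz": 0,"gripper": 1},{"tx": 0,"ty": 0,"tz": 0.02,"rx": 0,"ry": 0,"rz": 0,"gripper": 1},{"tx": 0,"ty": 0,"tz": 0.006,"rx": 0,"ry": 0,"rz": 0,"gripper": 1},{"tx": 0,"ty": 0,"tz": 0.006,"rx": 0,"ry": 0,"rz": 0,"gripper": 1},{"tx": 0,"ty": 0,"tz": 0,"rx": 0,"ry": 0,"rz": 0,"gripper": 1},{"tx": 0,"ty": 0,"tz": 0,"rx": 0,"ry": 0,"rz": 0,"gripper": 1}])

```text
time_s: 20.52
ee_pos: [585.0, -39.6, 66.7]
ee_rot: [179.9, 0.0, 97.0]
force: [0.6, -0.2, -1.4]
gripper_width: 61.9
gripper_force: 25.0
```

Emit:
send_rows(motion=[{"tx": 0,"ty": 0,"tz": 0.003,"rx": 0,"ry": 0,"rz": 0,"gripper": 1},{"tx": 0,"ty": 0,"tz": 0.003,"rx": 0,"ry": 0,"rz": 0,"gripper": 1},{"tx": 0,"ty": 0,"tz": 0.002,"rx": 0,"ry": 0,"rz": 0,"gripper": 1},{"tx": 0,"ty": 0,"tz": 0,"rx": 0,"ry": 0,"rz": 0,"gripper": 1},{"tx": 0,"ty": 0,"tz": 0,"rx": 0,"ry": 0,"rz": 0,"gripper": 1}])

```text
time_s: 21.15
ee_pos: [584.8, -39.5, 62.2]
ee_rot: [180.0, -0.0, 97.0]
force: [0.1, 0.2, -0.9]
gripper_width: 61.8
gripper_force: 25.0
```

```bash
python3 go.py 584.7 -39.6 44 97
```

```text
t 21.15 pos [584.76 -39.53  62.17] rot [ 1.800e+02 -1.000e-02  9.698e+01] F [ 0.09  0.18 -0.9 ] M [-0.141  0.034  0.018] w 61.8 q6 -12.0
tool shift units [-0.0001 -0.0001  0.0363] mm [-0.1 -0.1 18.2] turn units [ 0.0001 -0.0002 -0.0008]
```

It dropped in again with no resistance. I'll lower it to just above home.

Emit:
send_rows(motion=[{"tx": 0,"ty": 0,"tz": 0.006,"rx": 0,"ry": 0,"rz": 0,"gripper": 1},{"tx": 0,"ty": 0,"tz": 0.007,"rx": 0,"ry": 0,"rz": 0,"gripper": 1},{"tx": 0,"ty": 0,"tz": 0.007,"rx": 0,"ry": 0,"rz": 0,"gripper": 1},{"tx": 0,"ty": 0,"tz": 0.007,"rx": 0,"ry": 0,"rz": 0,"gripper": 1},{"tx": 0,"ty": 0,"tz": 0.005,"rx": 0,"ry": 0,"rz": 0,"gripper": 1},{"tx": 0,"ty": 0,"tz": 0,"rx": 0,"ry": 0,"rz": 0,"gripper": 1},{"tx": 0,"ty": 0,"tz": 0,"rx": 0,"ry": 0,"rz": 0,"gripper": 1},{"tx": 0,"ty": 0,"tz": 0,"rx": 0,"ry": 0,"rz": 0,"gripper": 1}])

```text
time_s: 22.15
ee_pos: [584.8, -39.6, 46.3]
ee_rot: [180.0, -0.0, 97.0]
force: [0.1, 0.2, -0.8]
gripper_width: 62.0
gripper_force: 25.0
```

```bash
python3 go.py 584.7 -39.6 44.2 97
```

```text
t 22.15 pos [584.82 -39.57  46.31] rot [179.98  -0.    96.98] F [ 0.13  0.23 -0.82] M [-0.084  0.085  0.032] w 62.0 q6 -12.0
tool shift units [-0.     -0.0002  0.0042] mm [-0.  -0.1  2.1] turn units [ 0.0005 -0.0001 -0.0008]
```

Emit:
send_rows(motion=[{"tx": 0,"ty": 0,"tz": 0.003,"rx": 0,"ry": 0,"rz": 0,"gripper": 1},{"tx": 0,"ty": 0,"tz": 0.0014,"rx": 0,"ry": 0,"rz": 0,"gripper": 1},{"tx": 0,"ty": 0,"tz": 0,"rx": 0,"ry": 0,"rz": 0,"gripper": 1},{"tx": 0,"ty": 0,"tz": 0,"rx": 0,"ry": 0,"rz": 0,"gripper": 1},{"tx": 0,"ty": 0,"tz": 0,"rx": 0,"ry": 0,"rz": 0,"gripper": 1}])

```text
time_s: 22.78
ee_pos: [584.8, -39.5, 44.3]
ee_rot: [180.0, -0.0, 97.0]
force: [-1.2, 0.4, 3.8]
gripper_width: 61.7
gripper_force: 25.0
```

Contact comes at exactly home height with a light 4–5 N. I'll release, lift and back away towards +y.

Emit:
send_rows(motion=[{"tx": 0,"ty": 0,"tz": 0,"rx": 0,"ry": 0,"rz": 0,"gripper": -1},{"tx": 0,"ty": 0,"tz": 0,"rx": 0,"ry": 0,"rz": 0,"gripper": -1},{"tx": 0,"ty": 0,"tz": 0,"rx": 0,"ry": 0,"rz": 0,"gripper": -1},{"tx": 0,"ty": 0,"tz": -0.08,"rx": 0,"ry": 0,"rz": 0,"gripper": -1},{"tx": 0,"ty": 0,"tz": -0.1,"rx": 0,"ry": 0,"rz": 0,"gripper": -1},{"tx": 0,"ty": 0,"tz": -0.1,"rx": 0,"ry": 0,"rz": 0,"gripper": -1},{"tx": 0.1,"ty": -0.05,"tz": 0,"rx": 0,"ry": 0,"rz": 0,"gripper": -1},{"tx": 0.1,"ty": -0.05,"tz": 0,"rx": 0,"ry": 0,"rz": 0,"gripper": -1},{"tx": 0.1,"ty": -0.05,"tz": 0,"rx": 0,"ry": 0,"rz": 0,"gripper": -1},{"tx": 0.1,"ty": -0.05,"tz": 0,"rx": 0,"ry": 0,"rz": 0,"gripper": -1},{"tx": 0.1,"ty": -0.05,"tz": 0,"rx": 0,"ry": 0,"rz": 0,"gripper": -1},{"tx": 0,"ty": 0,"tz": 0,"rx": 0,"ry": 0,"rz": 0,"gripper": -1}])

```text
time_s: 24.28
ee_pos: [428.3, 195.7, 184.1]
ee_rot: [-180.0, -0.0, 97.3]
force: [-0.2, -0.5, -0.2]
gripper_width: 91.1
gripper_force: 0.0
```

```bash
python3 - <<'E'
from h import *
s=grab("side"); t=grab("top")
a=[cv2.resize(d["frame"][y-30:y+30,x-38:x+38,::-1],(396,313),interpolation=cv2.INTER_CUBIC) for d,x,y in((s,316,282),(t,346,241))]
cv2.imwrite("pics/end.png",np.hstack(a))
E
```

```text
(no output)
```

View pics/end.png

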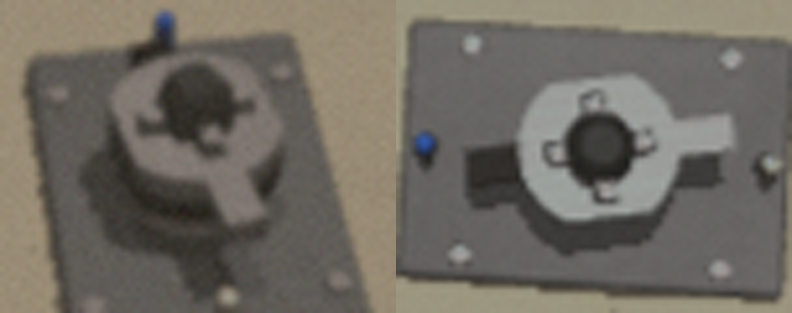

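The plate lies flat on top of the disc with its tab (720,133) towards the white post. The disc's tab (490,170) points to the blue post, and nothing touches the stack.

```bash
python3 -c "
from workcell import env; print(env.job_done())"
```

```text
the job is handed in; nothing more can be done
None
```

The slip clutch is together and handed in at about 24 s: friction disc first with its tab to the blue post, separator plate on top with its tab to the white post, both flat, fully home and let go; the dish, bottle and timer were not touched.

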